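# Put the painted trees and paint jars up in rows on the drying shelf

### The arm

A 6-joint arm with a two-finger parallel gripper is mounted at the origin on the work surface. World frame = base frame: x ahead of the robot, y to its left, z up, the work surface at z = 0. Lengths are in mm, angles in degrees, forces in N, time in s.
With the tool pointing down it reaches from about 350 to 850 mm from the base axis. Payload 8.1 kg.
Tool frame: the origin (TCP) lies midway between the tips of the shut fingers; the grasp point (between the pads) lies 19 mm behind it; z points along the fingers, y is the direction in which the jaws open and shut (so a half turn about z gives the same grasp; the last joint's range is limited). The gripper opens to 85 mm and grips with 20 to 120 N. Pads are 22 mm wide; open, the fingers measure 114 mm over their backs; the gripper's body (76 mm by 85 mm) begins 54 mm behind the grasp point. The pads swing forward as they close: fully open they stand 13 mm farther back than shut.
Start: joints at [71.998, 7.471, 85.268, -0, 87.261, -4.893], TCP at [136.063, 584.373, 231.292] pointing down, gripper open.
Joint ranges: [-169.43, 169.43], [-51.17, 129.36], [1.28, 143.12], [-76.62, 256.62], [0, 156.53], [-152.29, 152.29]. Speed limits (degrees/s): [136.94, 136.94, 159.86, 180, 180, 180].

### API

Orientations are given as [roll, pitch, yaw] about the fixed x, y, z axes, in that order (R = Rz(yaw) Ry(pitch) Rx(roll)).
In Python, from bench import telemetry, snapshot, camera_params, job gives the robot as it stands. The module is installed in compiled form; this text tells all that it offers.
- The arm moves only by the shell command python3 -m jog 'ROWS' [FORCE]. ROWS is JSON, a list that holds one entry, the list of rows, each a list of 7 numbers: the shift along the tool's x, y, z in units of 50 mm (1.0 is 50 mm), then the turn, a rotation vector about the tool's x, y, z in units of 2 pi rad (1.0 is 2 pi rad), then the opening, from 0 (shut) to 1 (fully open). In form: [[[dx, dy, dz, rx, ry, rz, claw], ...]]. A call has 1 to 12 rows; each row shifts and turns the commanded pose from where the row before left it, along the tool's axes as they then stand; what a row does not reach is not made up. A row lasts 1/8 s, in which the tool goes at most 62.5 mm and 10.7 degrees, less where a joint would pass 70% of its speed; a pose out of reach is approached as far as the arm can. A call with a number of a shift or a turn outside -1 to 1 is refused whole. A call with a gripper value outside its range is refused whole. The fingers move at their own pace and stop on an object; FORCE is the grip in N (left out, the last holds). Time passes only in rows, so rows that do not move let the fingers close. It gives the time, the measured TCP pose, the force and the opening at its end, in the units of the state.
- telemetry.sense(): the state, without advancing time (a new reading comes with each control period).
- snapshot(name): name is "scene" or "top" or "wrist"; returns (picture, depth): 480x640x3 uint8, red, green, blue; 480x640 float32, mm along the optical axis (not along the pixel's ray), 0 where there is no reading.
- camera_params(name): a dict with "K" (3x3 intrinsics, pixels), "extrinsics" (4x4, takes a point from camera to world coordinates). Camera axes: x right, y down, z forward; pixel columns grow to the right and rows downward; lengths in mm; the calibration is good to about 2 mm. The wrist camera is an equidistant fisheye: a pixel r from the principal point sees the ray r / f radians off the axis. A picture is of the moment at which its call begins: read the wrist's pose just before it. camera_params takes no time and is no camera call; for the wrist camera it gives the pose at the moment of the call.
- job.hand_in(): hands the job in, once; it reports no verdict.
The state is a dict: "time": time; "joint_pos": joint angles; "qd": joint speeds; "joint_efforts": joint torques, N m; "tool_pos": TCP position; "tcp_rot": TCP orientation; "ft_force": force on the tool from outside, world axes, zero at the start; "wrist_torque": the same for the moment, N m; "finger_gap": finger opening in mm.
Only numpy, scipy, OpenCV 4.12 (cv2) and the standard library are available. Lean on these libraries where they do the work, as an engineer would, in place of code of your own. Each camera call takes 0.05 s, during which the arm holds its last target. There are 200 camera calls.

### The job

Tidy up after painting: stand the three wooden trees upright in the back lane of the drying shelf, side by side in order of height with the tallest on the left (as seen from the robot) and the shortest on the right, and move the paint jar that was put in the trees' lane to the front lane, so that all three jars stand there upright, side by side in one row. In each row leave no gap wider than about a finger (20 mm) between neighbours; knock nothing over and leave the other things on the bench where they are.

Things in the scene. Friction and masses are not known exactly. Their poses are not given: they have to be found in the camera images.
- shelf: fixed low wooden shelf, 172 deep (x) by 274 mm wide (y), board top 50 mm above the bench. Origin: on the bench under its centre; +x to its back (away from the robot), +y to its left end seen from the robot. Two lanes along y, each 70 by 250 mm inside, parted by a strip 8 wide, 8 high at x = 0. Front lip 8 mm thick, 8 high; back rail and end cheeks 12 thick, 18 mm high above the board
- back_lane (a point): centre of the back lane (39 mm behind the shelf's middle), on the board's upper surface; axes as the shelf's
- front_lane (a point): centre of the front lane (39 mm before the shelf's middle), on the board's upper surface; axes as the shelf's
- tree_large: turned solid wooden tree standing upright: stepped green cone on a round base 52 mm across, 140 mm tall overall (the tallest tree); its topmost 32 mm are an upright plain wooden cylinder 24 mm across, the place to grip it. Origin: centre of the underside; z up its axis.
- tree_medium: turned solid wooden tree standing upright: stepped green cone on a round base 48 mm across, 118 mm tall overall (the middle one); its topmost 32 mm are an upright plain wooden cylinder 24 mm across, the place to grip it. Origin: centre of the underside; z up its axis.
- tree_small: turned solid wooden tree standing upright: stepped green cone on a round base 44 mm across, 96 mm tall overall (the shortest); its topmost 32 mm are an upright plain wooden cylinder 24 mm across, the place to grip it. Origin: centre of the underside; z up its axis.
- jar_a: closed round paint jar, dark green glass with black cap, standing upright: 80 mm tall, body 46 mm across up to 52 mm height, cap 38 mm across above that. The three jars are identical. Origin: centre of the underside; z up its axis. It starts in the front lane, left of jar_c, with room for one jar between.
- jar_b: closed round paint jar, dark green glass with black cap, standing upright: 80 mm tall, body 46 mm across up to 52 mm height, cap 38 mm across above that. The three jars are identical. Origin: centre of the underside; z up its axis. It starts on the shelf, wrongly in the back lane.
- jar_c: closed round paint jar, dark green glass with black cap, standing upright: 80 mm tall, body 46 mm across up to 52 mm height, cap 38 mm across above that. The three jars are identical. Origin: centre of the underside; z up its axis. It starts on the shelf, in the front lane, right of jar_a, with room for one jar between.
- glue: bystander: white glue bottle, 42 mm across, 150 mm tall, upright on the bench; origin at the centre of its underside
- cup: bystander: white cup, 60 mm across at the rim, 85 mm tall; origin at the centre of its underside
- tape: bystander: roll of paper tape lying flat, 60 mm across, 24 mm tall; origin at the centre of its underside
- spray: bystander: bare metal spray can with a cap, 48 mm across, 165 mm tall; origin at the centre of its underside
- phone: bystander: black phone lying flat beyond the work, 150 x 72 x 8 mm (x, y, z); origin at the centre of its underside
- brush: bystander: paint brush lying flat beyond the work along its x axis, about 0.2 m long
- carton: bystander: closed black paint-set box at the left of the bench, 100 x 150 x 45 mm (x, y, z); origin at the centre of its underside
Not all that is in view belongs to the job. What is shaped like the tree_medium but yellow is not meant.

How it is judged:
By the outcome, as a careful person would: the job done as asked, in the order asked, and still so for the second after the job is handed in, with the robot touching nothing.
It also fails if it takes over 72 s, if anything falls off the work surface, if the arm or the gripper's body presses on something with over 40 N, if the wrist force passes 120 N, or if a joint passes its speed limit or range.

## Working session

There is one attempt and no reset: what is moved stays moved. The work goes in short steps, Python scripts to look and compute and a shell command to move; the robot and the scene stay as the last step left them, time stands still between calls to the robot, and variables do not carry over. Pictures are saved under pics/ and viewed, about 8 in all and at most 12, crops included, and the job is handed in when it is done.

```bash
mkdir -p pics; ls
python3 - <<'E'
from bench import telemetry, snapshot, camera_params
import cv2, numpy as np
print(telemetry.sense())
for n in ("scene","top"):
    p,d=snapshot(n); cv2.imwrite(f"pics/{n}0.png",p[:,:,::-1]); np.save(f"pics/{n}0.npy",d)
    c=camera_params(n); print(n,np.round(c["K"],1).tolist(),np.round(c["extrinsics"],3).tolist())
E
```

```text
pics
{'time': 0.0, 'joint_pos': array([ 7.19947710e+01,  7.51460234e+00,  8.53293800e+01, -1.19645295e-03,
        8.72617668e+01, -4.89378296e+00]), 'qd': array([-0.00311273, -0.01194634,  0.05450151, -0.07300432,  0.09872681,
        0.06039437]), 'joint_efforts': array([ 2.45843812e-04, -5.69420886e+01, -5.00535822e+01, -3.37044239e-04,
        1.49898708e-02, -7.72209773e-05]), 'tool_pos': array([135.92967091, 583.83417569, 230.24874207]), 'tcp_rot': array([-1.79894534e+02, -7.83070693e-03,  1.66888605e+02]), 'ft_force': array([-0.69006162,  0.49189934, -0.09056744]), 'wrist_torque': array([-0.01024112, -0.0100234 ,  0.0218876 ]), 'finger_gap': 85.13927898631395}
scene [[454.6, 0.0, 325.2], [0.0, 454.6, 235.0], [0.0, 0.0, 1.0]] [[-0.148, 0.807, -0.572, 1229.179], [0.989, 0.111, -0.099, 157.114], [-0.016, -0.58, -0.814, 971.173], [0.0, 0.0, 0.0, 1.0]]
top [[597.5, 0.0, 325.1], [0.0, 597.5, 242.7], [0.0, 0.0, 1.0]] [[0.009, -0.989, 0.147, 377.209], [-1.0, -0.008, 0.01, 41.863], [-0.008, -0.147, -0.989, 1345.563], [0.0, 0.0, 0.0, 1.0]]
```

View pics/top0.png

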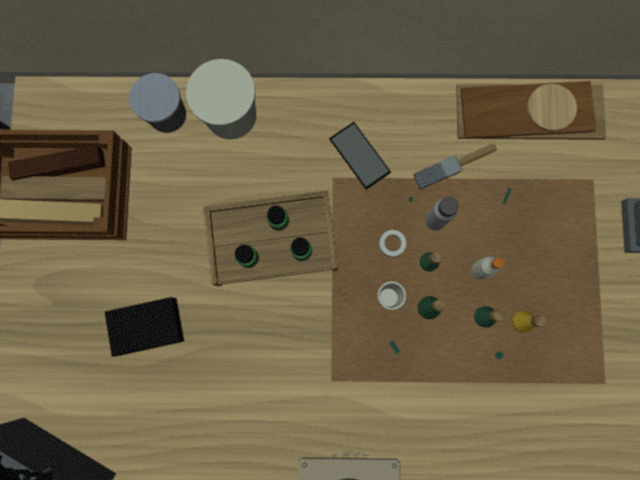

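View pics/scene0.png

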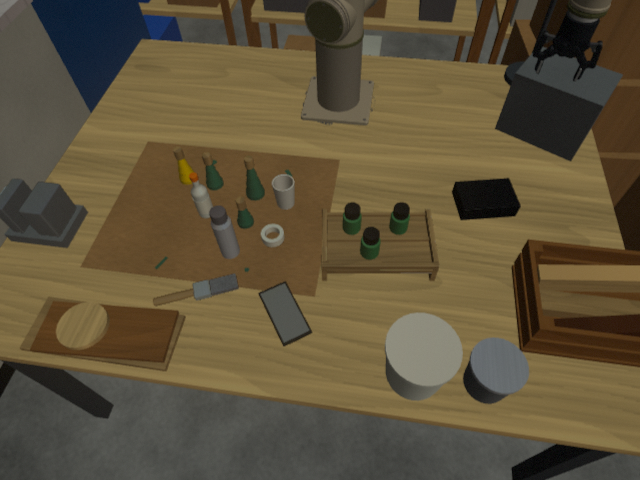

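The top view shows the trees at about (430,261) small, (431,307) large, (486,316) medium, and yellow at (525,321). The jars are at (245,256), (277,216) and (301,248), and the shelf spans (205..335,193..284). The scene view confirms this. Next I compute positions from the depth.

```bash
cat > h.py <<'E'
import numpy as np, cv2
from bench import camera_params, snapshot, telemetry
def cloud(name,d):
    c=camera_params(name);K=c["K"];E=np.array(c["extrinsics"])
    v,u=np.mgrid[:480,:640]
    P=np.stack([(u-K[0][2])/K[0][0]*d,(v-K[1][2])/K[1][1]*d,d],-1)
    W=P@E[:3,:3].T+E[:3,3]; W[d==0]=np.nan
    return W
E
python3 - <<'E'
from h import *
D={n:cloud(n,np.load(f"pics/{n}0.npy")) for n in("top","scene")}
W=D["top"]
print("bench z",np.nanmedian(W[350:370,200:320,2]), "board z",W[225,240,2],W[215,310,2],W[262,275,2])
spots=dict(small=(433,259,96),large=(437,303,140),medium=(494,315,118),yellow=(536,321,118),jarL=(245,254,130),jarM=(276,215,130),jarR=(300,246,130),glue=(495,264,150),spray=(448,204,165),cup=(391,294,85),tape=(392,243,24))
for k,(u,v,h) in spots.items():
    p=W[v,u]
    out=[]
    for n in D:
        Q=D[n].reshape(-1,3); 
        m=(np.hypot(*(Q[:,:2]-p[:2]).T)<40)&(abs(Q[:,2]-h)<8)
        q=Q[m]
        if len(q)>4:
            (cx,cy),r=cv2.minEnclosingCircle(q[:,:2].astype(np.float32)); out.append((n,len(q),np.round(np.median(q,0)).tolist(),round(cx),round(cy),round(r)))
    print(k,np.round(p),out)
# shelf: rim points z 60..75 region
for n in D:
    Q=D[n].reshape(-1,3); 
    m=(abs(Q[:,0]-440)<150)&(abs(Q[:,1]-140)<190)&(Q[:,2]>42)&(Q[:,2]<75)
    q=Q[m]; r=cv2.minAreaRect(q[:,:2].astype(np.float32)); print(n,len(q),r,cv2.boxPoints(r).round().tolist())
E
```

```text
bench z 0.7655476364774358 board z 53.621781344994815 50.11446084239083 48.434917789819565
small [ 530. -173.   96.] [('top', 103, [534.0, -179.0, 97.0], 535, -179, 12), ('scene', 62, [539.0, -177.0, 95.0], 536, -180, 14)]
large [ 435. -172.  140.] [('top', 115, [432.0, -177.0, 141.0], 433, -177, 12), ('scene', 59, [436.0, -175.0, 139.0], 435, -176, 11)]
medium [ 413. -291.  121.] [('top', 112, [413.0, -300.0, 118.0], 413, -301, 12), ('scene', 57, [415.0, -298.0, 116.0], 414, -300, 13)]
yellow [ 402. -375.  122.] [('top', 117, [404.0, -384.0, 118.0], 404, -385, 12), ('scene', 57, [407.0, -382.0, 116.0], 405, -382, 13)]
jarL [533. 218. 129.] [('top', 269, [535.0, 220.0, 130.0], 535, 220, 19), ('scene', 179, [538.0, 223.0, 129.0], 537, 223, 20)]
jarM [615. 156. 128.] [('top', 261, [617.0, 156.0, 131.0], 617, 156, 19), ('scene', 201, [621.0, 158.0, 129.0], 619, 158, 19)]
jarR [550. 105. 131.] [('top', 266, [551.0, 105.0, 131.0], 551, 105, 19), ('scene', 178, [555.0, 107.0, 129.0], 553, 107, 19)]
glue [ 514. -288.  149.] [('top', 91, [518.0, -294.0, 150.0], 518, -294, 10), ('scene', 57, [520.0, -291.0, 149.0], 518, -292, 11)]
spray [ 633. -193.  166.] [('top', 278, [630.0, -195.0, 166.0], 631, -196, 20), ('scene', 188, [633.0, -193.0, 164.0], 631, -194, 20)]
cup [461. -94.   3.] [('top', 181, [456.0, -90.0, 85.0], 454, -88, 30), ('scene', 150, [453.0, -87.0, 82.0], 456, -85, 31)]
tape [577. -97.   2.] [('top', 343, [575.0, -97.0, 25.0], 575, -98, 30), ('scene', 249, [577.0, -94.0, 23.0], 576, -95, 31)]
top 4774 ((550.76220703125, 169.31808471679688), (113.63751220703125, 274.5146179199219), 7.933078289031982) [[476.0, 297.0], [513.0, 26.0], [626.0, 41.0], [588.0, 313.0]]
scene 2614 ((551.6195678710938, 171.53009033203125), (114.82708740234375, 274.33380126953125), 8.242616653442383) [[475.0, 299.0], [514.0, 28.0], [628.0, 44.0], [589.0, 316.0]]
```

Run:
```python
import cv2
a=cv2.imread("pics/top0.png")
cv2.imwrite("pics/crop0.png",cv2.resize(a[180:345,195:355],None,fx=3.6,fy=3.6,interpolation=cv2.INTER_CUBIC))
```

```text
(no output)
```

View pics/crop0.png

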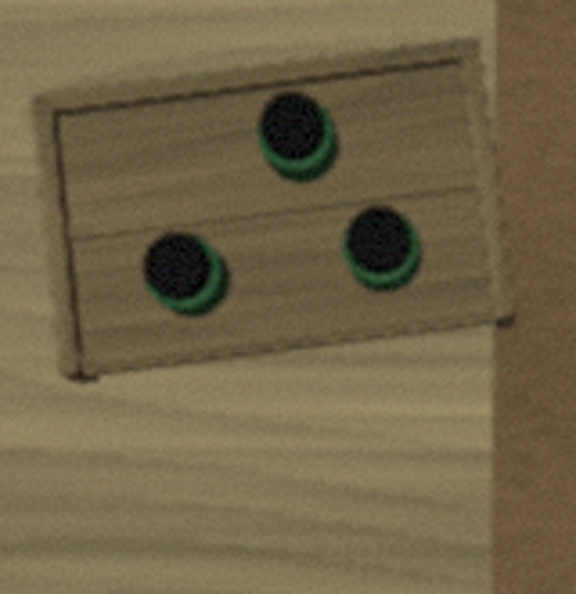

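Run:
```python
from h import *
for n in("top","scene"):
    Q=cloud(n,np.load(f"pics/{n}0.npy")).reshape(-1,3)
    for lo,hi in((44,75),(62,74)):
        m=(abs(Q[:,0]-560)<130)&(abs(Q[:,1]-170)<190)&(Q[:,2]>lo)&(Q[:,2]<hi)
        q=Q[m]
        if lo==62: # drop jars
            for j in((536,221),(618,157),(552,106)): q=q[np.hypot(*(q[:,:2]-j).T)>32]
        r=cv2.minAreaRect(q[:,:2].astype(np.float32)); print(n,len(q),np.round(r[0],1),np.round(r[1],1),round(r[2],2))
    c=np.array(r[0]); a=np.radians(7.8); R=np.array([[np.cos(a),-np.sin(a)],[np.sin(a),np.cos(a)]])
    s=(Q[:,:2]-[558,170])@R
    for nm,lo,hi,sel in(("back rail",62,74,(s[:,0]>60)&(s[:,0]<100)&(abs(s[:,1])<120)),("left",62,74,(s[:,1]>110)&(s[:,1]<160)&(abs(s[:,0])<70)),("right",62,74,(s[:,1]<-110)&(s[:,1]>-160)&(abs(s[:,0])<70)),("lip",54,64,(s[:,0]<-60)&(s[:,0]>-105)&(abs(s[:,1])<115)),("strip",55,62,(abs(s[:,0])<12)&(abs(s[:,1])<120))):
        m=sel&(Q[:,2]>lo)&(Q[:,2]<hi); t=s[m]
        ax=1 if nm in("left","right") else 0
        if len(t)>10: print(nm,len(t),np.percentile(t[:,ax],[2,50,98]).round(1),"slope",np.degrees(np.polyfit(t[:,1-ax],t[:,ax],1)[0]).round(2))
    for nm,j in dict(top=[(535,220),(617,156),(551,105)],scene=[(537,223),(619,158),(553,107)])[n] and zip("acb",[]) or []: pass
    print([((np.array(j)-[558,170])@R).round(1).tolist() for j in dict(top=[(535,220),(617,156),(551,105)],scene=[(537,223),(619,158),(553,107)])[n]])
```

```text
top 8738 [580.4 173.6] [173.7 274.5] 8.05
top 1640 [580.8 173.6] [172.9 274.5] 8.07
back rail 242 [95.3 97.5 99.9] slope -0.15
left 370 [121.2 130.1 136.7] slope 0.45
right 337 [-136.7 -130.9 -124.7] slope -0.06
lip 16 [-63.8 -61.8 -60.1] slope 0.11
strip 44 [-10.5   1.9  11.6] slope 0.66
[[-16.0, 52.7], [56.6, -21.9], [-15.8, -63.4]]
scene 5706 [581.5 175.9] [175.3 274.3] 8.24
scene 1138 [581.1 175.8] [174.5 274.3] 8.24
back rail 136 [67.2 97.7 99.8] slope 3.01
left 235 [126.6 132.5 139. ] slope 0.04
right 209 [-134.8 -129.3 -123.9] slope 0.27
strip 58 [-7.9  3.7  8.5] slope 0.15
[[-13.6, 55.4], [58.8, -20.2], [-13.5, -61.7]]
```

```bash
cat >> h.py <<'E'
A=np.radians(8.1);C=np.array([581.0,174.7])
X=np.array([np.cos(A),np.sin(A)]);Y=np.array([-np.sin(A),np.cos(A)])
def sh(p): d=np.array(p[:2])-C; return np.array([d@X,d@Y])
def w(sx,sy): return C+sx*X+sy*Y
T=dict(small=(535.5,-179.2),large=(434,-176.5),medium=(413.5,-300.5),jarb=(618,157),jara=(536,221.5),jarc=(552,106))
def go(target,z):
    "remaining shift in tool axes, units of 50 mm"
    s=telemetry.sense(); p=s["tool_pos"]; R=cv2.Rodrigues(np.zeros(3))[0]
    from scipy.spatial.transform import Rotation as Ro
    R=Ro.from_euler("xyz",s["tcp_rot"],degrees=True).as_matrix()
    d=np.array([*target,z])-p
    print("t",round(s["time"],2),"p",p.round(1),"rot",s["tcp_rot"].round(2),"gap",round(s["finger_gap"],1),"F",s["ft_force"].round(1),"-> mm",(R.T@d).round(1),"units",(R.T@d/50).round(3))
E
python3 -m jog '[[[0,0,0,0,0,0.0273,0.75],[0,0,0,0,0,0.0273,0.75],[0,0,0,0,0,0.0273,0.75],[0,0,0,0,0,0.0273,0.75],[0,0,0,0,0,0.0273,0.75],[0,0,0,0,0,0.0273,0.75],[0,0,0,0,0,0.0273,0.75]]]' 40
python3 -c "
from h import *
for k,v in T.items(): print(k,sh(v).round(1))
go(T['jarb'],180)"
```

```text
time: 0.98
tool_pos: [136.0, 584.0, 230.7]
tcp_rot: [-180.0, 0.1, 97.8]
ft_force: [-1.1, 0.6, 0.4]
finger_gap: 64.0
small [ -94.9 -344. ]
large [-195. -327.]
medium [-232.8 -446.9]
jarb [ 34.1 -22.7]
jara [-38.   52.7]
jarc [-38.4 -63.9]
t 0.97 p [136.  584.  230.7] rot [-1.7997e+02  6.0000e-02  9.7770e+01] gap 64.0 F [-1.1  0.6  0.4] -> mm [-488.2  419.9   51. ] units [-9.764  8.398  1.019]
```

```bash
python3 -m jog '[[[-0.81,0.7,0,0,0,0,0.75],[-0.81,0.7,0,0,0,0,0.75],[-0.81,0.7,0,0,0,0,0.75],[-0.81,0.7,0,0,0,0,0.75],[-0.81,0.7,0,0,0,0,0.75],[-0.81,0.7,0,0,0,0,0.75],[-0.81,0.7,0,0,0,0,0.75],[-0.81,0.7,0,0,0,0,0.75],[-0.81,0.7,0,0,0,0,0.75],[-0.81,0.7,0,0,0,0,0.75],[-0.81,0.7,0.5,0,0,0,0.75],[-0.81,0.7,0.5,0,0,0,0.75]]]'
python3 - <<'E'
from h import *
go(T['jarb'],107)
p,d=snapshot("wrist"); cv2.imwrite("pics/w1.png",p[:,:,::-1])
c=camera_params("wrist"); print(np.round(c["K"],1).tolist(),np.round(c["extrinsics"],3).tolist())
E
```

```text
time: 2.48
tool_pos: [621.6, 161.1, 180.6]
tcp_rot: [180.0, -0.0, 98.1]
ft_force: [0.3, 1.4, -0.5]
finger_gap: 63.8
t 2.48 p [621.6 161.1 180.6] rot [ 1.7997e+02 -1.0000e-02  9.8090e+01] gap 63.8 F [ 0.3  1.4 -0.5] -> mm [-3.5 -4.1 73.6] units [-0.07  -0.083  1.473]
[[371.6, 0.0, 320.2], [0.0, 371.6, 239.0], [0.0, 0.0, 1.0]] [[0.99, 0.134, 0.035, 615.2], [0.138, -0.949, -0.284, 228.056], [-0.005, 0.286, -0.958, 317.015], [0.0, 0.0, 0.0, 1.0]]
```

View pics/w1.png

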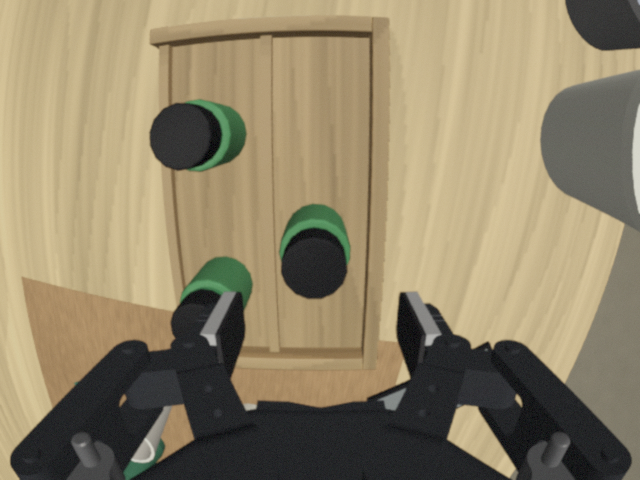

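The wrist view shows jar_b's cap at (314,264), which maps to about (620.7,158.3). That agrees within 2 mm, so I go down and grip.

```bash
python3 -m jog '[[[-0.06,-0.06,0.5,0,0,0,0.75],[0,0,0.5,0,0,0,0.75],[0,0,0.46,0,0,0,0.75],[0,0,0,0,0,0,0.75],[0,0,0,0,0,0,0.2],[0,0,0,0,0,0,0.2],[0,0,0,0,0,0,0.2],[0,0,0,0,0,0,0.2],[0,0,0,0,0,0,0.2]]]' 40
python3 -c "
from h import *
go(w(-38.2,-5.6),107)"
```

```text
time: 3.65
tool_pos: [618.7, 159.2, 110.0]
tcp_rot: [179.9, -0.0, 98.1]
ft_force: [-1.2, -0.3, 7.0]
finger_gap: 36.4
t 3.65 p [618.7 159.2 110. ] rot [ 1.7986e+02 -1.0000e-02  9.8100e+01] gap 36.4 F [-1.2 -0.3  7. ] -> mm [ 15.1 -73.4   2.8] units [ 0.302 -1.467  0.056]
```

```bash
python3 -m jog '[[[0,0,-0.5,0,0,0,0.2],[0,0,-0.9,0,0,0,0.2],[0,0,-0.5,0,0,0,0.2],[0.33,-0.35,0,0,0,0,0.2],[0,-0.6,0,0,0,0,0.2],[0,-0.52,0,0,0,0,0.2],[0,0,0,0,0,0,0.2],[0,0,0,0,0,0,0.2]]]'
python3 - <<'E'
from h import *
go(w(-38.2,-4.3),111)
p,d=snapshot("wrist"); cv2.imwrite("pics/w2.png",p[:,:,::-1])
E
```

```text
time: 4.65
tool_pos: [543.2, 165.0, 203.6]
tcp_rot: [180.0, -0.0, 98.1]
ft_force: [0.2, 0.1, -1.4]
finger_gap: 36.4
t 4.65 p [543.2 165.  203.6] rot [179.95  -0.    98.1 ] gap 36.4 F [ 0.2  0.1 -1.4] -> mm [-0.   0.6 92.6] units [-1.000e-03  1.100e-02  1.851e+00]
```

View pics/w2.png

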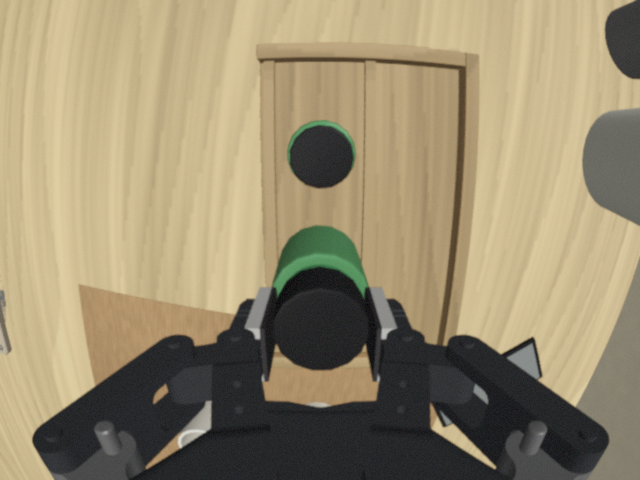

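The jar is held upright with jar_a at (321,155) ahead, so I lower it.

```bash
python3 -m jog '[[[0,0,0.6,0,0,0,0.2],[0,0,0.7,0,0,0,0.2],[0,0,0.4,0,0,0,0.2],[0,0,0.15,0,0,0,0.2],[0,0,0.02,0,0,0,0.2],[0,0,0,0,0,0,0.2],[0,0,0,0,0,0,0.2]]]'
python3 -c "
from h import *
go(w(-38.2,-4.3),110)"
```

```text
time: 5.58
tool_pos: [543.3, 165.1, 110.5]
tcp_rot: [179.9, -0.0, 98.1]
ft_force: [0.1, -0.4, -1.8]
finger_gap: 36.3
t 5.58 p [543.3 165.1 110.5] rot [ 1.7993e+02 -1.0000e-02  9.8090e+01] gap 36.3 F [ 0.1 -0.4 -1.8] -> mm [-0.1  0.5  0.5] units [-0.001  0.01   0.011]
```

```bash
python3 -m jog '[[[0,0,0.02,0,0,0,0.2],[0,0,0,0,0,0,0.2]]]'
python3 -m jog '[[[0,0,0,0,0,0,0.75],[0,0,0,0,0,0,0.75],[0,0,0,0,0,0,0.75],[0,0,0,0,0,0,0.75],[0,0,-0.5,0,0,0,0.75],[0,0,-1,0,0,0,0.6],[0,0,-0.5,0,0,0,0.6]]]'
python3 - <<'E'
from h import *
go(T["large"],190)
p,d=snapshot("wrist"); cv2.imwrite("pics/w3.png",p[:,:,::-1])
E
```

```text
time: 5.82
tool_pos: [543.2, 165.1, 110.0]
tcp_rot: [179.9, -0.0, 98.1]
ft_force: [-2.6, -0.9, 4.9]
finger_gap: 36.6
time: 6.7
tool_pos: [543.8, 165.2, 211.9]
tcp_rot: [179.8, -0.0, 98.1]
ft_force: [0.8, -0.2, 0.1]
finger_gap: 51.0
t 6.7 p [543.8 165.2 211.9] rot [ 1.7979e+02 -1.0000e-02  9.8090e+01] gap 51.0 F [ 0.8 -0.2  0.1] -> mm [-322.8 -156.9   21.3] units [-6.457 -3.138  0.426]
```

```bash
python3 -m jog '[[[-0.92,-0.448,0,0,0,0,0.6],[-0.92,-0.448,0,0,0,0,0.6],[-0.92,-0.448,0,0,0,0,0.6],[-0.92,-0.448,0,0,0,0,0.6],[-0.92,-0.448,0,0,0,0,0.6],[-0.92,-0.448,0,0,0,0,0.6],[-0.92,-0.448,0.42,0,0,0,0.6],[0,0,0,0,0,0,0.6]]]'
python3 - <<'E'
from h import *
go(T["large"],112)
p,d=snapshot("wrist"); cv2.imwrite("pics/w4.png",p[:,:,::-1])
c=camera_params("wrist"); K=c["K"];E=np.array(c["extrinsics"])
def proj(P):
    q=E[:3,:3].T@(np.array(P)-E[:3,3]); r=np.hypot(*q[:2]); th=np.arctan2(r,q[2]); return (q[:2]/r*th*K[0][0]+[K[0][2],K[1][2]]).round(1)
print("expected top px",proj([*T["large"],140]), proj([*telemetry.sense()["tool_pos"][:2],140]))
E
```

```text
time: 7.75
tool_pos: [430.6, -178.3, 185.8]
tcp_rot: [-179.8, -0.1, 97.8]
ft_force: [-0.3, 0.6, 0.3]
finger_gap: 51.4
t 7.75 p [ 430.6 -178.3  185.8] rot [-1.7984e+02 -6.0000e-02  9.7820e+01] gap 51.4 F [-0.3  0.6  0.3] -> mm [ 1.2  3.9 73.8] units [0.025 0.077 1.475]
expected top px [322.2 268.8] [317.6 268.9]
```

View pics/w4.png

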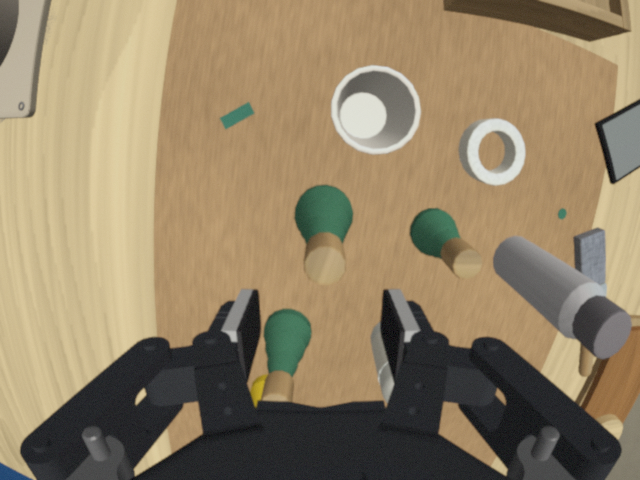

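The wrist view shows the large tree's top at (325,264) against an expected (322,269), so I add about 2 mm and descend.

```bash
python3 -m jog '[[[0.06,0.11,0.5,0,0,0,0.6],[0,0,0.5,0,0,0,0.6],[0,0,0.46,0,0,0,0.6],[0,0,0,0,0,0,0.6],[0,0,0,0,0,0,0],[0,0,0,0,0,0,0],[0,0,0,0,0,0,0],[0,0,0,0,0,0,0],[0,0,0,0,0,0,0]]]' 40
python3 -m jog '[[[0,0,-0.4,0,0,0,0],[0,0,-1,0,0,0,0],[0,0,-1,0,0,0,0],[0,0,-0.6,0,0,0,0],[0,0,0,0,0,0,0]]]'
python3 -c "
from h import *
go(w(38,57),165)"
```

```text
time: 8.93
tool_pos: [438.6, -172.7, 116.1]
tcp_rot: [179.9, 0.1, 98.1]
ft_force: [-1.2, 0.5, 5.6]
finger_gap: 22.8
time: 9.55
tool_pos: [439.1, -172.9, 267.6]
tcp_rot: [179.7, 0.2, 98.1]
ft_force: [0.0, -0.5, -2.1]
finger_gap: 22.5
t 9.55 p [ 439.1 -172.9  267.6] rot [1.7975e+02 1.7000e-01 9.8090e+01] gap 22.5 F [ 0.  -0.5 -2.1] -> mm [381.5 226.9 102.5] units [7.63  4.538 2.049]
```

```bash
python3 -m jog '[[[0.6,0.35,0,0,0,0,0],[0.9,0.535,0,0,0,0,0],[0.9,0.535,0,0,0,0,0],[0.9,0.535,0,0,0,0,0],[0.9,0.535,0,0,0,0,0],[0.9,0.535,0,0,0,0,0],[0.9,0.535,0,0,0,0,0],[0.9,0.535,0,0,0,0,0],[0.76,0.44,0,0,0,0,0],[0,0,0,0,0,0,0],[0,0,0,0,0,0,0]]]'
python3 - <<'E'
from h import *
go(w(38,58.8),166)
p,d=snapshot("wrist"); cv2.imwrite("pics/w5.png",p[:,:,::-1])
E
```

```text
time: 10.92
tool_pos: [607.5, 238.5, 262.4]
tcp_rot: [-179.8, 0.1, 98.1]
ft_force: [-0.5, -1.0, -2.3]
finger_gap: 22.6
t 10.93 p [607.5 238.5 262.4] rot [-1.798e+02  5.000e-02  9.811e+01] gap 22.6 F [-0.5 -1.  -2.3] -> mm [-0.5  3.1 96.4] units [-0.011  0.062  1.928]
```

View pics/w5.png

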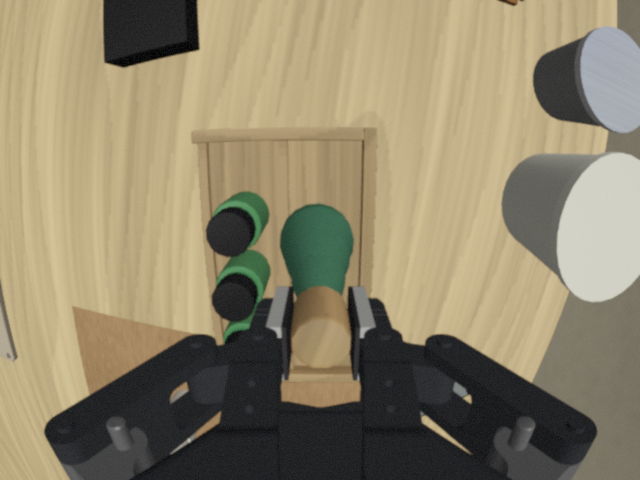

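The tree is held upright over the back lane, and the jars stand in a row at (232,232), (237,297) and (238,345). I lower it.

```bash
python3 -m jog '[[[0,0.06,0.6,0,0,0,0],[0,0,0.7,0,0,0,0],[0,0,0.4,0,0,0,0],[0,0,0.17,0,0,0,0],[0,0,0.02,0,0,0,0],[0,0,0,0,0,0,0],[0,0,0,0,0,0,0]]]'
python3 -c "
from h import *
go(w(38,58.8),166)"
```

```text
time: 11.85
tool_pos: [612.0, 239.6, 171.8]
tcp_rot: [179.9, -0.0, 98.1]
ft_force: [-0.5, 0.7, -2.3]
finger_gap: 22.6
t 11.85 p [612.  239.6 171.8] rot [ 1.7988e+02 -2.0000e-02  9.8100e+01] gap 22.6 F [-0.5  0.7 -2.3] -> mm [-1.1 -1.9  5.8] units [-0.022 -0.038  0.115]
```

```bash
python3 -m jog '[[[-0.02,-0.03,0.08,0,0,0,0],[0,0,0.03,0,0,0,0],[0,0,0.02,0,0,0,0],[0,0,0,0,0,0,0],[0,0,0,0,0,0,0]]]'
```

```text
time: 12.48
tool_pos: [610.7, 238.6, 166.2]
tcp_rot: [179.8, -0.0, 98.1]
ft_force: [-4.0, -0.6, 10.2]
finger_gap: 22.9
```

```bash
python3 -m jog '[[[0,0,0,0,0,0,0.6],[0,0,0,0,0,0,0.6],[0,0,0,0,0,0,0.6],[0,0,-0.3,0,0,0,0.6],[0,0,-0.9,0,0,0,0.6],[0,0,-0.3,0,0,0,0.6],[0,0,0,0,0,0,0.6]]]'
python3 -c "
from h import *
go(np.add(T['medium'],(1,2)),190)"
```

```text
time: 13.35
tool_pos: [611.1, 238.5, 241.3]
tcp_rot: [179.8, -0.0, 98.1]
ft_force: [-0.5, 0.3, 0.5]
finger_gap: 51.3
t 13.35 p [611.1 238.5 241.3] rot [ 1.7976e+02 -3.0000e-02  9.8090e+01] gap 51.3 F [-0.5  0.3  0.5] -> mm [-504.  -270.5   49.9] units [-10.08   -5.409   0.998]
```

```bash
python3 -m jog '[[[-0.916,-0.492,0,0,0,0,0.6],[-0.916,-0.492,0,0,0,0,0.6],[-0.916,-0.492,0,0,0,0,0.6],[-0.916,-0.492,0,0,0,0,0.6],[-0.916,-0.492,0,0,0,0,0.6],[-0.916,-0.492,0,0,0,0,0.6],[-0.916,-0.492,0,0,0,0,0.6],[-0.916,-0.492,0,0,0,0,0.6],[-0.916,-0.492,0,0,0,0,0.6],[-0.916,-0.492,0.5,0,0,0,0.6],[-0.916,-0.492,0.5,0,0,0,0.6],[0,0,0,0,0,0,0.6]]]'
python3 -m jog '[[[0,0,0,0,0,0,0.6],[0,0,0,0,0,0,0.6]]]'
python3 - <<'E'
from h import *
go(np.add(T['medium'],(1,2)),92)
p,d=snapshot("wrist"); cv2.imwrite("pics/w6.png",p[:,:,::-1])
c=camera_params("wrist"); K=c["K"];E=np.array(c["extrinsics"])
def proj(P):
    q=E[:3,:3].T@(np.array(P)-E[:3,3]); r=np.hypot(*q[:2]); th=np.arctan2(r,q[2]); return (q[:2]/r*th*K[0][0]+[K[0][2],K[1][2]]).round(1)
print(proj([*np.add(T['medium'],(1,2)),118]), proj([*telemetry.sense()["tool_pos"][:2],118]))
E
```

```text
time: 14.85
tool_pos: [409.5, -300.0, 184.4]
tcp_rot: [-179.7, -0.3, 97.8]
ft_force: [0.5, 0.6, 0.0]
finger_gap: 51.4
time: 15.1
tool_pos: [413.7, -297.9, 189.1]
tcp_rot: [180.0, 0.0, 98.2]
ft_force: [-0.7, 0.4, 0.1]
finger_gap: 51.4
t 15.1 p [ 413.7 -297.9  189.1] rot [1.7997e+02 1.0000e-02 9.8170e+01] gap 51.4 F [-0.7  0.4  0.1] -> mm [-0.7  0.7 97.1] units [-0.014  0.013  1.942]
[318.7 255.3] [317.8 254.2]
```

View pics/w6.png

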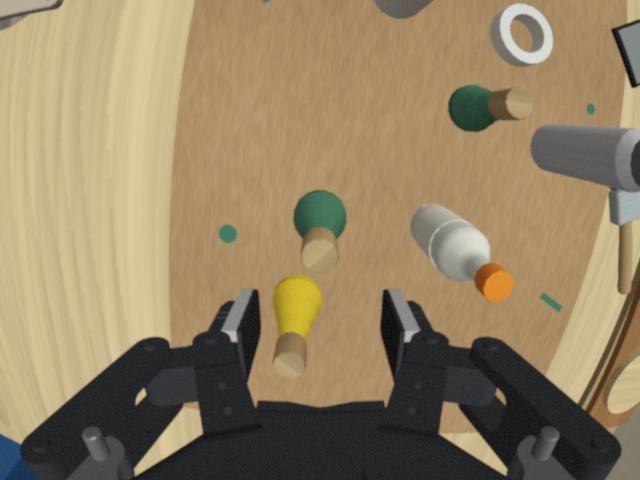

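The medium tree's top is at (319,256), where it was expected, and the yellow one is well clear at (290,355). I grip.

```bash
python3 -m jog '[[[-0.01,0.01,0.6,0,0,0,0.6],[0,0,0.8,0,0,0,0.6],[0,0,0.52,0,0,0,0.6],[0,0,0,0,0,0,0.6],[0,0,0,0,0,0,0],[0,0,0,0,0,0,0],[0,0,0,0,0,0,0],[0,0,0,0,0,0,0],[0,0,0,0,0,0,0]]]' 40
python3 -m jog '[[[0,0,-0.4,0,0,0,0],[0,0,-1,0,0,0,0],[0,0,-1,0,0,0,0],[0,0,-0.9,0,0,0,0],[0,0,0,0,0,0,0]]]'
python3 -c "
from h import *
go(w(38,-3.5),145)"
```

```text
time: 16.27
tool_pos: [414.6, -300.1, 94.9]
tcp_rot: [179.9, 0.1, 98.1]
ft_force: [-1.6, 0.6, 5.4]
finger_gap: 22.4
time: 16.9
tool_pos: [415.6, -300.9, 263.5]
tcp_rot: [179.6, 0.4, 98.1]
ft_force: [-0.3, -1.2, -2.7]
finger_gap: 22.3
t 16.9 p [ 415.6 -300.9  263.5] rot [179.64   0.42  98.09] gap 22.3 F [-0.3 -1.2 -2.7] -> mm [444.9 268.  117. ] units [8.898 5.36  2.34 ]
```

```bash
python3 -m jog '[[[0.6,0.36,0,0,0,0,0],[0.93,0.56,0,0,0,0,0],[0.93,0.56,0,0,0,0,0],[0.93,0.56,0,0,0,0,0],[0.93,0.56,0,0,0,0,0],[0.93,0.56,0,0,0,0,0],[0.93,0.56,0,0,0,0,0],[0.93,0.56,0,0,0,0,0],[0.93,0.56,0,0,0,0,0],[0.84,0.52,0,0,0,0,0],[0,0,0,0,0,0,0],[0,0,0,0,0,0,0]]]'
python3 -m jog '[[[0,0,0.3,0,0,0,0],[0,0,0.6,0,0,0,0],[0,0,0,0,0,0,0],[0,0,0,0,0,0,0]]]'
python3 - <<'E'
from h import *
go(w(38,-4.5),145)
for n in("top","scene"):
    p,d=snapshot(n); Q=cloud(n,d).reshape(-1,3)
    for k,c,h in(("large",w(38,57),190),("jara",T["jara"],130),("jarb",w(-38,-5.6),130),("jarc",T["jarc"],130)):
        m=(np.hypot(*(Q[:,:2]-c).T)<26)&(abs(Q[:,2]-h)<8); q=Q[m]
        if len(q)>4:
            o,r=cv2.minEnclosingCircle(q[:,:2].astype(np.float32)); print(n,k,len(q),sh(o).round(1),round(r,1))
E
```

```text
time: 18.4
tool_pos: [615.8, 177.9, 256.5]
tcp_rot: [-179.9, 0.0, 98.1]
ft_force: [-0.6, -0.3, -1.2]
finger_gap: 22.7
time: 18.9
tool_pos: [616.4, 177.5, 213.3]
tcp_rot: [180.0, 0.0, 98.0]
ft_force: [-0.7, 0.4, -0.6]
finger_gap: 22.6
t 18.9 p [616.4 177.5 213.3] rot [179.99   0.    98.04] gap 22.6 F [-0.7  0.4 -0.6] -> mm [-2.3  2.5 68.3] units [-0.045  0.05   1.367]
top large 116 [34.5 53.8] 11.9
top jara 270 [-38.5  52.1] 19.3
top jarb 264 [-40.2  -6.8] 19.0
top jarc 167 [-38.7 -64.6] 19.1
scene large 90 [36.1 55.9] 12.1
scene jara 162 [-38.1  53.8] 19.5
scene jarb 104 [-39.   -6.7] 19.7
scene jarc 175 [-38.2 -63.5] 19.8
```

```bash
python3 -m jog '[[[-0.075,0.11,0.4,0,0,0,0],[0,0,0.5,0,0,0,0],[0,0,0.3,0,0,0,0],[0,0,0.08,0,0,0,0],[0,0,0,0,0,0,0],[0,0,0,0,0,0,0]]]'
python3 -c "
from h import *
go(w(41,-5.9),145)"
```

```text
time: 19.75
tool_pos: [623.1, 175.4, 150.1]
tcp_rot: [179.9, -0.0, 98.1]
ft_force: [0.3, -0.3, -0.6]
finger_gap: 22.5
t 19.75 p [623.1 175.4 150.1] rot [ 1.7989e+02 -1.0000e-02  9.8100e+01] gap 22.5 F [ 0.3 -0.3 -0.6] -> mm [-0.7 -0.8  5.1] units [-0.013 -0.016  0.101]
```

```bash
python3 -m jog '[[[-0.01,-0.01,0.07,0,0,0,0],[0,0,0.02,0,0,0,0],[0,0,0.02,0,0,0,0],[0,0,0,0,0,0,0],[0,0,0,0,0,0,0]]]'
python3 -m jog '[[[0,0,0,0,0,0,0],[0,0,0,0,0,0,0]]]'
```

```text
time: 20.38
tool_pos: [622.5, 174.8, 145.0]
tcp_rot: [179.9, -0.0, 98.1]
ft_force: [-3.6, -0.6, 6.8]
finger_gap: 22.7
time: 20.62
tool_pos: [622.4, 174.8, 145.0]
tcp_rot: [179.9, -0.0, 98.1]
ft_force: [-3.3, -0.6, 6.7]
finger_gap: 22.6
```

```bash
python3 -m jog '[[[0,0,0,0,0,0,0.6],[0,0,0,0,0,0,0.6],[0,0,0,0,0,0,0.6],[0,0,-0.3,0,0,0,0.6],[0,0,-0.9,0,0,0,0.6],[0,0,-0.6,0,0,0,0.6],[0,0,0,0,0,0,0.6]]]'
python3 -c "
from h import *
go(np.add(T['small'],(1,1)),180)"
```

```text
time: 21.5
tool_pos: [624.1, 175.1, 238.7]
tcp_rot: [179.5, -0.0, 98.1]
ft_force: [-0.2, 0.3, 0.2]
finger_gap: 51.5
t 21.5 p [624.1 175.1 238.7] rot [ 1.7955e+02 -2.0000e-02  9.8090e+01] gap 51.5 F [-0.2  0.3  0.2] -> mm [-337.5 -136.9   57.5] units [-6.749 -2.739  1.149]
```

```bash
python3 -m jog '[[[-0.84,-0.342,0,0,0,0,0.6],[-0.84,-0.342,0,0,0,0,0.6],[-0.84,-0.342,0,0,0,0,0.6],[-0.84,-0.342,0,0,0,0,0.6],[-0.84,-0.342,0,0,0,0,0.6],[-0.84,-0.342,0,0,0,0,0.6],[-0.84,-0.342,0,0,0,0,0.6],[-0.84,-0.342,0.3,0,0,0,0.6],[0,0,0.8,0,0,0,0.6],[0,0,0,0,0,0,0.6],[0,0,0,0,0,0,0.6]]]'
python3 -c "
from h import *
go(np.add(T['small'],(1,1)),70)"
```

```text
time: 22.88
tool_pos: [534.1, -176.9, 179.2]
tcp_rot: [180.0, 0.0, 98.1]
ft_force: [-0.4, -0.1, 0.8]
finger_gap: 51.5
t 22.88 p [ 534.1 -176.9  179.2] rot [179.99   0.    98.13] gap 51.5 F [-0.4 -0.1  0.8] -> mm [ -1.7   2.2 109.2] units [-0.033  0.043  2.184]
```

```bash
python3 -m jog '[[[-0.03,0.04,0.6,0,0,0,0.6],[0,0,0.8,0,0,0,0.6],[0,0,0.5,0,0,0,0.6],[0,0,0.25,0,0,0,0.6],[0,0,0,0,0,0,0.6],[0,0,0,0,0,0,0],[0,0,0,0,0,0,0],[0,0,0,0,0,0,0],[0,0,0,0,0,0,0],[0,0,0,0,0,0,0]]]' 40
python3 -m jog '[[[0,0,-0.4,0,0,0,0],[0,0,-1,0,0,0,0],[0,0,-1,0,0,0,0],[0,0,-1,0,0,0,0],[0,0,0,0,0,0,0]]]'
python3 - <<'E'
from h import *
go(w(41,-61),123)
for n in("top","scene"):
    p,d=snapshot(n); Q=cloud(n,d).reshape(-1,3)
    if n=="scene": cv2.imwrite("pics/s2.png",p[:,:,::-1])
    for k,c,h in(("large",w(38,57),190),("medium",w(38,-6),168)):
        m=(np.hypot(*(Q[:,:2]-c).T)<26)&(abs(Q[:,2]-h)<8); q=Q[m]
        if len(q)>4:
            o,r=cv2.minEnclosingCircle(q[:,:2].astype(np.float32)); print(n,k,len(q),sh(o).round(1),round(r,1))
E
```

```text
time: 24.12
tool_pos: [537.2, -179.0, 72.6]
tcp_rot: [179.9, 0.1, 98.1]
ft_force: [-0.4, 0.4, 6.9]
finger_gap: 22.6
time: 24.75
tool_pos: [538.8, -179.6, 248.4]
tcp_rot: [179.5, 0.3, 98.1]
ft_force: [0.1, -0.7, -1.1]
finger_gap: 22.6
t 24.75 p [ 538.8 -179.6  248.4] rot [179.46   0.33  98.09] gap 22.6 F [ 0.1 -0.7 -1.1] -> mm [284.6 131.5 125. ] units [5.691 2.631 2.499]
top large 117 [34.8 53.3] 12.1
top medium 110 [39.3 -7.7] 11.8
scene large 89 [36.4 55.2] 12.1
scene medium 87 [41.5 -5.4] 12.1
```

```bash
python3 -m jog '[[[0.6,0.28,0,0,0,0,0],[0.9,0.415,0,0,0,0,0],[0.9,0.415,0,0,0,0,0],[0.9,0.415,0,0,0,0,0],[0.9,0.415,0,0,0,0,0],[0.9,0.415,0,0,0,0,0],[0.54,0.26,0,0,0,0,0],[0,0,0.4,0,0,0,0],[0,0,0.8,0,0,0,0],[0,0,0,0,0,0,0],[0,0,0,0,0,0,0]]]'
python3 -c "
from h import *
go(w(40,-63.5),123)"
```

```text
time: 26.22
tool_pos: [625.4, 118.3, 180.8]
tcp_rot: [-179.9, 0.0, 98.0]
ft_force: [-0.2, -0.5, -0.0]
finger_gap: 22.6
t 26.23 p [625.4 118.3 180.8] rot [-1.7993e+02  1.0000e-02  9.8040e+01] gap 22.6 F [-0.2 -0.5 -0. ] -> mm [-1.4  4.1 57.8] units [-0.027  0.081  1.155]
```

```bash
python3 -m jog '[[[-0.03,0.08,0.4,0,0,0,0],[0,0,0.4,0,0,0,0],[0,0,0.23,0,0,0,0],[0,0,0.05,0,0,0,0],[0,0,0,0,0,0,0],[0,0,0,0,0,0,0]]]'
python3 -c "
from h import *
go(w(40,-63.5),123)"
```

```text
time: 26.98
tool_pos: [630.5, 118.3, 127.7]
tcp_rot: [179.9, 0.0, 98.1]
ft_force: [0.4, 0.2, 0.0]
finger_gap: 22.6
t 26.98 p [630.5 118.3 127.7] rot [179.91   0.    98.1 ] gap 22.6 F [0.4 0.2 0. ] -> mm [-0.7 -1.1  4.7] units [-0.015 -0.022  0.095]
```

```bash
python3 -m jog '[[[-0.01,-0.02,0.07,0,0,0,0],[0,0,0.02,0,0,0,0],[0,0,0.02,0,0,0,0],[0,0,0,0,0,0,0],[0,0,0,0,0,0,0]]]'
```

```text
time: 27.6
tool_pos: [629.4, 117.6, 122.7]
tcp_rot: [179.9, 0.0, 98.1]
ft_force: [-3.2, 0.3, 7.7]
finger_gap: 22.5
```

Contact confirmed. I release, rise and back off to the right and front, out of the view.

```bash
python3 -m jog '[[[0,0,0,0,0,0,0.6],[0,0,0,0,0,0,0.6],[0,0,0,0,0,0,0.6],[0,0,-0.3,0,0,0,0.6],[0,0,-0.9,0,0,0,0.6],[0,0,-0.9,0,0,0,0.6],[0,0,-0.5,0,0,0,0.6],[-0.6,-0.8,0,0,0,0,0.6],[-0.6,-0.8,0,0,0,0,0.6],[-0.6,-0.8,0,0,0,0,0.6],[0,0,0,0,0,0,0.6]]]'
python3 - <<'E'
from h import *
telemetry.sense()
for n in("top","scene"):
    p,d=snapshot(n); cv2.imwrite(f"pics/{n}9.png",p[:,:,::-1]); Q=cloud(n,d).reshape(-1,3)
    for k,c,h in(("large",w(38,57),190),("medium",w(38,-6),168),("small",w(38,-64),146),("jara",T["jara"],130),("jarb",w(-38,-6.6),130),("jarc",T["jarc"],130),("glue",(518,-294),150),("spray",(631,-195),165),("cup",(455,-87),85),("tape",(575,-97),24),("yellow",(404,-384),118)):
        m=(np.hypot(*(Q[:,:2]-c).T)<(34 if k in("cup","tape") else 26))&(abs(Q[:,2]-h)<8); q=Q[m]
        if len(q)>4:
            o,r=cv2.minEnclosingCircle(q[:,:2].astype(np.float32)); print(n,k,len(q),"shelf",sh(o).round(1),"world",np.round(o),round(r,1))
a=cv2.imread("pics/scene9.png"); b=cv2.imread("pics/top9.png")
f=lambda i:cv2.resize(i,(390,585),interpolation=cv2.INTER_CUBIC)
cv2.imwrite("pics/fin.png",np.hstack([cv2.resize(a[120:320,80:460],(400,210*1)),cv2.resize(b[170:340,190:560],(400,210))]))
cv2.imwrite("pics/fin.png",np.vstack([cv2.resize(a[130:310,120:460],(560,297),interpolation=cv2.INTER_CUBIC),cv2.resize(b[170:345,195:525],(560,297),interpolation=cv2.INTER_CUBIC)]))
E
```

```text
time: 28.98
tool_pos: [521.3, 9.7, 252.5]
tcp_rot: [180.0, 0.0, 97.9]
ft_force: [1.5, 0.1, 0.3]
finger_gap: 51.4
top large 116 shelf [35.2 54.3] world [608. 233.] 12.5
top medium 111 shelf [38.7 -8.2] world [620. 172.] 12.1
top small 106 shelf [ 37.3 -64.7] world [627. 116.] 12.1
top jara 269 shelf [-39.  52.] world [535. 221.] 19.0
top jarb 264 shelf [-39.5  -7. ] world [543. 162.] 19.0
top jarc 128 shelf [-38.4 -60.5] world [551. 109.] 18.0
top glue 89 shelf [-128.8 -455.8] world [ 518. -295.] 11.0
top spray 278 shelf [  -2.4 -374. ] world [ 631. -196.] 19.4
top cup 54 shelf [-159.6 -227.6] world [455. -73.] 24.3
top yellow 118 shelf [-253.8 -529. ] world [ 404. -385.] 12.5
scene large 88 shelf [35.8 55.9] world [609. 235.] 12.0
scene medium 85 shelf [40.7 -6.2] world [622. 174.] 12.7
scene small 86 shelf [ 38.6 -63.1] world [628. 118.] 12.8
scene jara 175 shelf [-37.7  54.8] world [536. 224.] 19.9
scene jarb 178 shelf [-38.8  -5.2] world [543. 164.] 19.8
scene jarc 178 shelf [-37.6 -62.8] world [553. 107.] 19.2
scene glue 56 shelf [-127.8 -452.9] world [ 518. -292.] 10.9
scene spray 189 shelf [  -3.  -371.6] world [ 630. -194.] 21.0
scene cup 144 shelf [-161.3 -240.2] world [455. -86.] 30.4
scene tape 252 shelf [ -43.5 -265. ] world [575. -94.] 31.1
scene yellow 56 shelf [-253.1 -528.6] world [ 405. -384.] 13.6
```

View pics/fin.png

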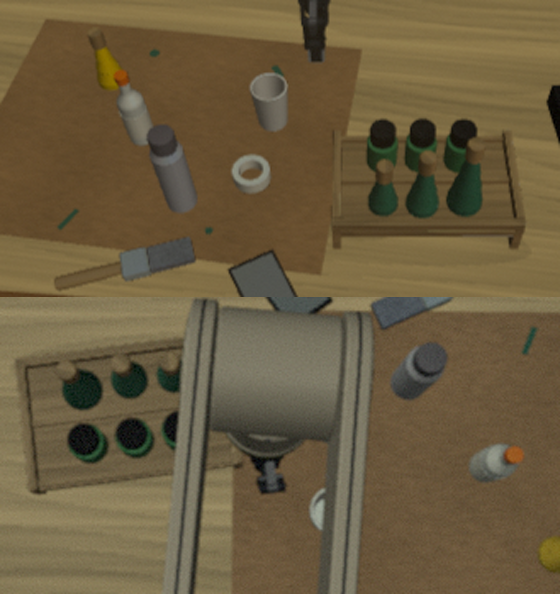

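The picture shows three jars in the front lane and three trees in the back lane, all upright, tallest at the left. Gaps between neighbours are 11–14 mm and the bystanders are in place. I hand in.

```bash
python3 -c "
from bench import job; print(job.hand_in())"
```

```text
the job is handed in; nothing more can be done
None
```

I moved jar_b to the front lane between jar_a and jar_c. I then stood the large, medium and small trees in the back lane from left to right, and handed the job in at about 29 s of the 72 s allowed.

**Rows:** In the last check, all six pieces stood upright at the right heights. The gaps were about 12 and 11 mm between the trees and about 13 and 12 mm between the jars, all under 20 mm. The gripper was clear of everything.

**Bystanders:** The glue, spray can and yellow tree measured within about 2 mm of their starting positions in both cameras. The cup and tape did too, but only in the scene camera, because the arm hid them from the top camera. I did not measure the phone, brush or carton; I never moved near them.

**Disagreements:**
- The two fixed cameras differed by about 2 mm.
- Positions from the arm ran about 2–3 mm off the camera averages. I corrected for this when placing the medium and small trees.
- The top camera saw jar_c partly hidden by the arm, so I used the scene camera for that jar.

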